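Put the lamp away and shut the drawer

ROBOT

A 7-joint arm with a two-finger parallel gripper is mounted at the origin on a cart in front of the work surface, level with it; the furniture and walls round the work are solid. World frame = base frame: x ahead of the robot, y to its left, z up, the work surface at z = 0. Lengths are in m, angles in rad, forces in N, time in s.
With the tool pointing down it reaches from about 0.35 to 0.9 m from the base axis. Payload 19.9 kg.
Tool frame: the origin (TCP) lies midway between the tips of the shut fingers; the grasp point (between the pads) lies 19 mm behind it; z points along the fingers, y is the line along which they close (so a half turn about z gives the same grasp; the last joint's range is limited). The gripper opens to 94 mm and grips with 3 to 60 N. Pads are 16 mm wide; open, the fingers measure 119 mm over their backs; the gripper's body (75 mm by 177 mm) begins 78 mm behind the grasp point.
Start: joints at [1.266, 0.417, -0.01, 1.614, 0.005, 1.111, -0.053], TCP at [0.162, -0.604, 0.205] pointing down, gripper open.
Joint ranges: [-2.81, 2.81], [-0.39, 2.02], [-1.27, 1.25], [0.06, 2.57], [-1.19, 4.33], [0.19, 2], [-2.82, 2.82]. Speed limits (rad/s): [1.89, 1.89, 2.39, 2.39, 3.01, 3.01, 3.01].

INTERFACE

Orientations are given as a 3x3 rotation matrix whose columns are the frame's x, y, z axes.
In Python, from station import ctrl gives the robot as it stands.
- The arm moves only by the tool move_arm, never from a script. Its argument "steps" is a list of rows, each an object of numbers: "dx", "dy", "dz": the shift along the world's x, y, z in units of 0.02 m (1.0 is 0.02 m); "twist": the turn about the world's z in units of 0.08 rad (1.0 is 0.08 rad); "fingers": the opening, from -1 (shut) to 1 (fully open). A call has 1 to 8 rows; each row shifts and turns the commanded pose from where the row before left it; what a row does not reach is not made up. A row lasts 1/8 s, in which the tool goes at most 62.5 mm and 10.7 degrees, less where a joint would pass 70% of its speed; a pose out of reach is approached as far as the arm can. A call with a number of a shift or a turn outside -1 to 1 is refused whole. A call with a gripper value outside its range is refused whole. The fingers move at their own pace and stop on an object; the grip force is fixed at half the most. Time passes only in rows, so rows that do not move let the fingers close. It gives the time, the measured TCP pose, the force, the opening and the grip force at its end, in the units of the state.
- ctrl.read_state(): the state, without advancing time (a new reading comes with each control period).
- ctrl.get_image(name): name is "scene" or "top"; returns a dict with "image" (400x640x3 uint8, red, green, blue), "depth" (400x640 float32, m along the optical axis (not along the pixel's ray), 0 where there is no reading), "vfov" (degrees; the focal length in pixels is half the picture's height over the tangent of half this angle, whatever the lens; pixels are square), "cx", "cy" (the principal point, pixels), "k1" (the pictures are not rectified: a ray, as slopes to the right and down, at radius r is drawn at 1 + k1 r^2 times it, then the intrinsics apply), "position" and "attitude" of the camera in the world. Camera axes: x right, y up, looking along -z (the intrinsics and any distortion apply to the point x, -y, -z); pixel columns grow to the right and rows downward; lengths in m; the calibration is good to about 2 mm. A picture is of the moment at which its call begins.
- ctrl.hand_in(): hands the job in; it is judged then, once.
Trained networks look in a picture, given as the dict that the camera call returned (one of the last four; its "shot" number tells which), for a name from the list of things; names that differ only in an ending like _2 or _b are one class to them, and where a whole thing is asked for, a point or a joint stands for the part that bears it (a point fixed in the world has none). Each returns a list of dicts, best first, with "conf" (0 to 1); they miss things now and then, are a little off and sometimes report something else, mostly with a low value. They report only what shows in the picture. A call takes as long as a camera call.
- ctrl.look_for(picture, name): "box" ([left, top, width, height] in pixels, round what is visible of it).
- ctrl.trace(picture, name): "mask" (400x640 bool, what is visible of it) and "box" ([left, top, width, height] in pixels, round what is visible of it).
- ctrl.spot_point(picture, name): "xy" ([column, row] in pixels: a listed point, or the origin of a listed thing).
The state is a dict: "clock": time; "q": joint angles; "qd": joint speeds; "effort": joint torques, N m; "position": TCP position; "tcp_rot": TCP orientation; "force": force on the tool from outside, world axes, zero at the start; "torque": the same for the moment, N m; "finger_gap": finger opening in m; "finger_force": force on a finger pad.
Only numpy, scipy, OpenCV 4.12 (cv2) and the standard library are available. Lean on these libraries where they do the work, as an engineer would, in place of code of your own. Each camera call takes 0.05 s, during which the arm holds its last target. There are 200 camera calls.

TASK

Put the white bar lamp that lies beside the black telephone handset away in the open desk drawer, lying flat and the same way up as it lies now; set it down rather than dropping it. Then push the drawer gently until it is fully shut, without slamming it, and leave the handset, the tape roll and the jar where they are.

Things in the scene. Friction and masses are not known exactly. Their poses are not given: they have to be found in the camera images.
- lamp: white LED bar lamp lying on the desk, a loose bar 197 mm long (its y axis), 44 mm deep (its x axis, the body reaches from x = -20 to +24 mm), 34 mm high with a small switch on top to 39 mm; 0.2 kg. Origin: centre of its underside, z up. Grasp it from above across its 44 mm depth. It lies beside the black handset, nearer or farther; the like bar at the far left is not meant.
- unit: low grey metal desk drawer unit, fixed to the desk, 200 mm deep (x) x 270 mm wide (y) x 80 mm high. Origin: centre of its underside. Its front faces its own -x and carries one drawer.
- drawer (a joint): the unit's drawer: 0 = fully shut (front panel against the unit's front edge), grows as it slides out along the unit's -x, up to 0.155 m. It starts open by 0.13 to 0.15 m, slides with a little friction and stays where it is left. Open by q, only the front q of its inner length is uncovered; the unit's top (75 to 80 mm above the desk) covers the rest.
- drawer_in (a point): centre of the drawer's inner floor (14 mm above the desk), moves with the drawer; axes parallel to the unit's. Inside it is 244 mm wide (y) and 176 mm long (x): the front panel's inner face is at x = -88 mm, the back wall at +88 mm. Side walls reach 57 mm above the desk; the front panel is 10 mm thick, 268 mm wide, its top 78 mm above the desk.
- drawer_pull (a point): middle of the front edge of the black lip pull on the drawer's front panel, 48 mm above the desk; moves with the drawer; axes parallel to the unit's. The lip is 90 mm wide and 10 mm high and stands 15 mm out from the panel. Pushing it along the unit's +x shuts the drawer.
- handset: black telephone handset lying on the desk, 208 mm long (its x axis) x 44 x 36 mm high; origin centre of its underside; a bystander, not to be moved.
- tape_roll: roll of brown tape lying flat, 96 mm across, 48 mm high; origin centre of its underside; a bystander.
- clear_jar: clear jar with a grey lid, 58 mm across, 98 mm high; origin centre of its underside; a bystander.

How it is judged:
On the way, in this order (a step that is already met when the one before it is completed fails the run):
1. the lamp lies flat in the open drawer, let go (x of lamp in the frame of drawer_in between -0.075 and 0.075 m and y of lamp in the frame of drawer_in between -0.035 and 0.035 m and z of lamp in the frame of drawer_in between -0.005 and 0.012 m and angle between lamp's own z axis and vertical below 0.15 rad and linear speed of lamp below 0.03 m/s and contact force between the fingers and lamp below 0.1 N and value of joint drawer above 0.03 m), for 0.2 s.
2. the drawer is fully shut (value of joint drawer below 0.006 m), for 0.2 s.
At the end, for the whole second after the job is handed in: The lamp lies at rest on the drawer's floor, flat (within 0.15 rad) and the same way up, let go, and the drawer is shut to within 6 mm and still (x of lamp in the frame of drawer_in between -0.075 and 0.075 m and y of lamp in the frame of drawer_in between -0.035 and 0.035 m and z of lamp in the frame of drawer_in between -0.005 and 0.012 m and angle between lamp's own z axis and vertical below 0.15 rad and linear speed of lamp below 0.03 m/s and contact force between the fingers and lamp below 0.1 N and value of joint drawer below 0.006 m and velocity of joint drawer between -0.01 and 0.01 m/s); the robot touches nothing.
It fails at once if the drawer is slammed (closes faster than 0.45 m/s) (velocity of joint drawer below -0.45 m/s).
It fails at once if the robot presses on the drawer unit with more than 40 N (contact force between any of the arm, the fingers and unit above 40 N).
It fails at once if the lamp is dropped (falls free faster than 0.8 m/s, some 3 cm) (linear speed of lamp above 0.8 m/s and contact force between the fingers and lamp below 0.1 N).
It fails at once if the handset, the tape roll or the jar is moved by more than 3 cm (distance of any of handset, tape_roll, clear_jar from where it was at the start of the episode above 0.03 m).
It also fails if it takes over 48 s, if anything falls off the work surface, if the arm or the gripper's body presses on something with over 40 N, if the wrist force passes 120 N, or if a joint passes its speed limit or range.

## Working session

There is one attempt and no reset: what is moved stays moved. The work goes in short steps, Python scripts to look and compute and a tool call to move; the robot and the scene stay as the last step left them, time stands still between calls to the robot, and variables do not carry over. Pictures are saved under pics/ and viewed, at most 10 in all, crops included, and the job is handed in when it is done.

Besides the shell and the picture viewer there is one more tool, called by a JSON object that holds its "fn" and its "kwargs". move_arm: Moves the arm, as the interface text tells. Shifts and turns lie within -1 to 1; 1 stands for 0.02 m of shift or 0.08 rad of turn. Its arguments: {"type":"object","properties":{"steps":{"type":"array","items":{"type":"object","properties":{"dx":{"type":"number","minimum":-1,"maximum":1},"dy":{"type":"number","minimum":-1,"maximum":1},"dz":{"type":"number","minimum":-1,"maximum":1},"twist":{"type":"number","minimum":-1,"maximum":1},"fingers":{"type":"number"}}}}},"required":["steps"]}

```bash
mkdir -p pics; cat > h.py <<'E'
import numpy as np, cv2
from station import ctrl
def K(p):
    f=200/np.tan(np.radians(p['vfov'])/2); return np.array([[f,0,p['cx']],[0,f,p['cy']],[0,0,1]])
def pts(p,uv,d):
    n=cv2.undistortPoints(np.float64(uv).reshape(-1,1,2),K(p),np.array([p['k1'],0,0,0.])).reshape(-1,2) if p['k1'] else (np.float64(uv).reshape(-1,2)-[p['cx'],p['cy']])/K(p)[0,0]
    d=np.asarray(d,float).reshape(-1,1)
    c=np.hstack([n*d,np.ones_like(d)*d])*[1,-1,-1]
    R=np.array(p['attitude']); 
    return c@R.T+np.array(p['position'])
def ray_z(p,uv,z):
    a=pts(p,uv,np.ones(len(np.reshape(uv,(-1,2))))); o=np.array(p['position']); v=a-o
    return o+v*((z-o[2])/v[:,2])[:,None]
def maskpts(p,m):
    m=m&(p['depth']>0); r,c=np.nonzero(m)
    return pts(p,np.c_[c,r],p['depth'][r,c])
E
python3 - <<'E'
from h import *
for n in ['scene','top']:
    p=ctrl.get_image(n); cv2.imwrite(f'pics/{n}0.png',p['image'][:,:,::-1])
    print(n,p['vfov'],p['k1'],np.round(p['position'],3),np.round(p['attitude'],2).tolist())
    for t in ['lamp','handset','tape_roll','clear_jar','unit','drawer']:
        for x in ctrl.trace(p,t)[:3]:
            q=maskpts(p,x['mask']); 
            print(t,round(x['conf'],2),np.round(x['box']),len(q),np.round(np.median(q,0),3) if len(q) else '', np.round(np.percentile(q,[2,98],axis=0),3).tolist() if len(q) else '')
    for t in ['lamp','drawer_in','drawer_pull','unit']:
        print(t,[(round(x['conf'],2),np.round(x['xy'])) for x in ctrl.spot_point(p,t)[:3]])
s=ctrl.read_state(); print(s['clock'],s['position'],np.round(s['tcp_rot'],2).tolist(),s['finger_gap'])
E
```

```text
scene 51.84733894512864 0.009120632695059054 [-0.064  0.48   0.516] [[-0.62, 0.37, -0.69], [-0.78, -0.33, 0.53], [-0.02, 0.87, 0.5]]
lamp 0.69 [408. 171.  42.  43.] 1135 [ 0.456 -0.267  0.034] [[0.423, -0.382, 0.004], [0.506, -0.2, 0.037]]
lamp 0.6 [130. 164. 201. 141.] 16447 [0.615 0.197 0.054] [[0.438, 0.035, 0.014], [0.782, 0.329, 0.083]]
handset 0.68 [341. 162.  69.  26.] 922 [ 0.618 -0.241  0.029] [[0.594, -0.353, 0.005], [0.655, -0.162, 0.038]]
tape_roll 0.94 [298. 186.  45.  28.] 1070 [ 0.603 -0.054  0.037] [[0.56, -0.093, 0.009], [0.648, -0.005, 0.05]]
clear_jar 0.77 [356. 183.  28.  55.] 1265 [ 0.448 -0.051  0.066] [[0.434, -0.087, 0.007], [0.481, -0.039, 0.1]]
unit 0.65 [127. 166. 206. 142.] 16670 [0.616 0.196 0.054] [[0.438, 0.034, 0.013], [0.785, 0.33, 0.083]]
drawer 0.71 [182. 196. 154. 114.] 9423 [0.548 0.172 0.028] [[0.437, 0.029, 0.014], [0.659, 0.289, 0.079]]
lamp [(0.79, array([430., 197.]))]
drawer_in [(0.75, array([257., 251.]))]
drawer_pull [(0.61, array([291., 256.]))]
unit [(0.6, array([213., 229.]))]
top 55.272893833560985 0.02245088990522132 [ 0.386 -0.042  1
[... 270 characters left out ...]
52, -0.163, 0.037]]
tape_roll 0.65 [308. 174.  34.  35.] 459 [ 0.615 -0.052  0.045] [[0.558, -0.094, 0.004], [0.65, -0.008, 0.05]]
clear_jar 0.6 [318. 227.  23.  26.] 409 [ 0.458 -0.066  0.097] [[0.433, -0.092, 0.043], [0.483, -0.041, 0.101]]
unit 0.95 [182. 109. 120. 142.] 12588 [0.622 0.177 0.077] [[0.448, 0.043, 0.01], [0.796, 0.315, 0.083]]
drawer 0.85 [199. 178. 103.  73.] 5543 [0.531 0.162 0.014] [[0.442, 0.035, 0.009], [0.621, 0.285, 0.078]]
lamp [(0.69, array([408., 240.]))]
drawer_in [(0.34, array([398., 187.]))]
drawer_pull [(0.97, array([250., 247.]))]
unit []
1.1 [ 0.16235551 -0.60352482  0.2054096 ] [[0.97, 0.26, -0.0], [0.26, -0.97, 0.0], [-0.0, -0.0, -1.0]] 0.09396186090246486
```

View pics/scene0.png

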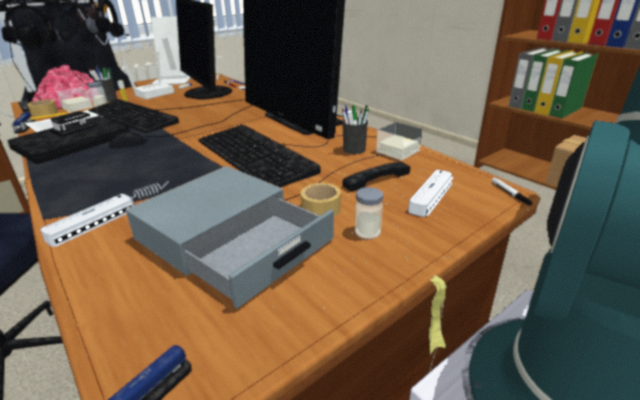

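View pics/top0.png

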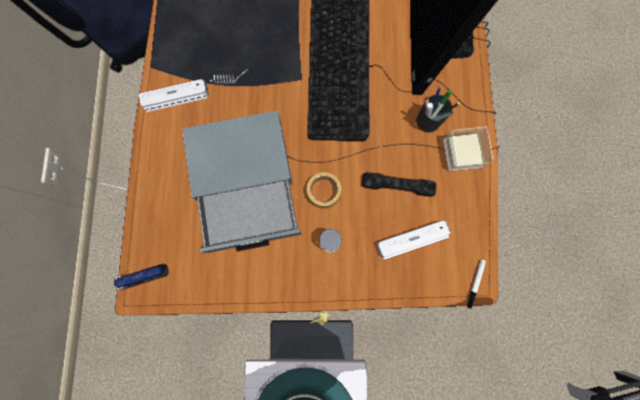

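```bash
python3 - <<'E'
from h import *
p=ctrl.get_image('top'); q=ctrl.get_image('scene')
for im in (p,q):
    m=ctrl.trace(im,'lamp')[0]['mask']; a=maskpts(im,m); t=a[(a[:,2]>.029)&(a[:,2]<.05)]
    r=cv2.minAreaRect(np.float32(t[:,:2]*1000)); print('lamp',len(t),r,np.percentile(t[:,2],[5,50,95]).round(4))
    print(np.round(cv2.boxPoints(r)),'high',np.round(np.median(t[t[:,2]>.0365],0),3))
    g=lambda im:None
# unit: all points in region by height
a=maskpts(p,np.ones((400,640),bool)); a=a[(a[:,0]>.4)&(a[:,0]<.85)&(a[:,1]>0)&(a[:,1]<.36)]
t=a[(a[:,2]>.073)&(a[:,2]<.09)]
u=ctrl.trace(p,'unit')[0]['mask']; b=maskpts(p,u)
top=b[(b[:,2]>.074)&(b[:,2]<.09)&(b[:,0]>.53)]; r=cv2.minAreaRect(np.float32(top[:,:2]*1000)); print('unit top',r); print(np.round(cv2.boxPoints(r)))
b=maskpts(p,u); fr=b[(b[:,2]>.068)&(b[:,0]<.56)]; r=cv2.minAreaRect(np.float32(fr[:,:2]*1000)); print('front',r,len(fr));print(np.round(cv2.boxPoints(r)))
for im in(p,q):
    for t,z in(('drawer_pull',.048),('drawer_in',.014)):
        for x in ctrl.spot_point(im,t)[:2]: print(t,x['conf'],ray_z(im,[x['xy']],z).round(3))
E
```

```text
lamp 1075 ((468.930419921875, -294.71734619140625), (41.63395690917969, 195.2648468017578), 18.423641204833984) [0.03   0.0331 0.0366]
[[ 418. -209.]
 [ 480. -394.]
 [ 520. -381.]
 [ 458. -196.]] high [ 0.469 -0.305  0.037]
lamp 671 ((470.98858642578125, -293.45526123046875), (42.339908599853516, 195.62130737304688), 18.398881912231445) [0.0317 0.0351 0.0371]
[[ 420. -207.]
 [ 482. -393.]
 [ 522. -380.]
 [ 460. -194.]] high [ 0.474 -0.303  0.037]
unit top ((699.2088012695312, 190.51217651367188), (200.97914123535156, 269.53118896484375), 10.916678428649902)
[[575. 304.]
 [626.  39.]
 [823.  77.]
 [772. 342.]]
front ((461.0847473144531, 144.27963256835938), (12.16964340209961, 265.90496826171875), 10.92383861541748) 430
[[430. 274.]
 [480.  13.]
 [492.  15.]
 [442. 276.]]
drawer_pull 0.76 [[0.446 0.135 0.048]]
drawer_in 0.78 [[0.551 0.169 0.014]]
drawer_in 0.71 [[0.551 0.158 0.014]]
```

The scene picture shows the open drawer (front near 290,255) and the target lamp at (430,195). The top picture shows the lamp at (413,240) beside the handset at (400,184), with the jar at (330,240). The networks agree with this. The measured lamp centre is (0.470, -0.294), with its short axis at 18.4°. The unit's yaw is 10.9° and the drawer is open about 0.137 m.

{"fn": "move_arm", "kwargs": {"steps": [{"dx": 0.77, "dy": 0.775, "twist": 1, "fingers": 1}, {"dx": 0.77, "dy": 0.775, "twist": 1, "fingers": 1}, {"dx": 0.77, "dy": 0.775, "twist": 1, "fingers": 1}, {"dx": 0.77, "dy": 0.775, "twist": 1, "fingers": 1}, {"dx": 0.77, "dy": 0.775, "twist": 1, "fingers": 1}, {"dx": 0.77, "dy": 0.775, "twist": 1, "fingers": 1}, {"dx": 0.77, "dy": 0.775, "twist": 1, "fingers": 1}, {"dx": 0.77, "dy": 0.775, "twist": 1, "fingers": 1}]}}

```text
schema error: expected keys dx, dy, dz, twist, fingers
```

{"fn": "move_arm", "kwargs": {"steps": [{"dx": 0.77, "dy": 0.775, "dz": 0, "twist": 1, "fingers": 1}, {"dx": 0.77, "dy": 0.775, "dz": 0, "twist": 1, "fingers": 1}, {"dx": 0.77, "dy": 0.775, "dz": 0, "twist": 1, "fingers": 1}, {"dx": 0.77, "dy": 0.775, "dz": 0, "twist": 1, "fingers": 1}, {"dx": 0.77, "dy": 0.775, "dz": 0, "twist": 1, "fingers": 1}, {"dx": 0.77, "dy": 0.775, "dz": 0, "twist": 1, "fingers": 1}, {"dx": 0.77, "dy": 0.775, "dz": 0, "twist": 1, "fingers": 1}, {"dx": 0.77, "dy": 0.775, "dz": 0, "twist": 1, "fingers": 1}]}}

```text
clock: 2.55
position: [0.2865, -0.4786, 0.2054]
tcp_rot: [[0.616, 0.788, -0.0], [0.788, -0.616, -0.0], [-0.0, -0.0, -1.0]]
force: [-0.3, 0.1, -0.1]
finger_gap: 0.0938
finger_force: 0.0
```

{"fn": "move_arm", "kwargs": {"steps": [{"dx": 0.77, "dy": 0.77, "dz": 0, "twist": 1, "fingers": 1}, {"dx": 0.77, "dy": 0.77, "dz": 0, "twist": 1, "fingers": 1}, {"dx": 0.77, "dy": 0.77, "dz": 0, "twist": 1, "fingers": 1}, {"dx": 0.77, "dy": 0.77, "dz": 0, "twist": 1, "fingers": 1}, {"dx": 0.77, "dy": 0.77, "dz": 0, "twist": 1, "fingers": 1}, {"dx": 0.77, "dy": 0.77, "dz": 0, "twist": 1, "fingers": 1}, {"dx": 0.77, "dy": 0.77, "dz": 0, "twist": 1, "fingers": 1}, {"dx": 0.77, "dy": 0.77, "dz": 0, "twist": 1, "fingers": 1}]}}

```text
clock: 3.55
position: [0.4098, -0.3553, 0.2054]
tcp_rot: [[0.023, 1.0, -0.0], [1.0, -0.023, -0.0], [-0.0, -0.0, -1.0]]
force: [0.0, -0.5, -0.3]
finger_gap: 0.0943
finger_force: 0.0
```

{"fn": "move_arm", "kwargs": {"steps": [{"dx": 0.77, "dy": 0.77, "dz": -0.5, "twist": 1, "fingers": 1}, {"dx": 0.77, "dy": 0.77, "dz": -0.5, "twist": 1, "fingers": 1}, {"dx": 0.77, "dy": 0.77, "dz": -0.5, "twist": 1, "fingers": 1}, {"dx": 0.77, "dy": 0.77, "dz": -0.5, "twist": 1, "fingers": 1}, {"dx": 0, "dy": 0, "dz": -1, "twist": 0.3, "fingers": 1}, {"dx": 0, "dy": 0, "dz": -1, "twist": 0, "fingers": 1}, {"dx": 0, "dy": 0, "dz": 0, "twist": 0, "fingers": 1}, {"dx": 0, "dy": 0, "dz": 0, "twist": 0, "fingers": 1}]}}

```text
clock: 4.55
position: [0.4709, -0.2946, 0.1259]
tcp_rot: [[-0.312, 0.95, 0.0], [0.95, 0.312, -0.0], [-0.0, 0.0, -1.0]]
force: [-0.6, -0.2, -0.2]
finger_gap: 0.094
finger_force: 0.0
```

{"fn": "move_arm", "kwargs": {"steps": [{"dx": 0, "dy": 0, "dz": -1, "twist": 0, "fingers": 1}, {"dx": 0, "dy": 0, "dz": -1, "twist": 0, "fingers": 1}, {"dx": 0, "dy": 0, "dz": -1, "twist": 0, "fingers": 1}, {"dx": 0, "dy": 0, "dz": -1, "twist": 0, "fingers": 1}, {"dx": 0, "dy": 0, "dz": -1, "twist": 0, "fingers": 1}, {"dx": 0, "dy": 0, "dz": -0.5, "twist": 0, "fingers": 1}, {"dx": 0, "dy": 0, "dz": -0.4, "twist": 0, "fingers": 1}, {"dx": 0, "dy": 0, "dz": 0, "twist": 0, "fingers": 1}]}}

```text
clock: 5.55
position: [0.4703, -0.2946, 0.0072]
tcp_rot: [[-0.311, 0.95, -0.0], [0.95, 0.311, 0.0], [0.0, -0.0, -1.0]]
force: [0.6, 0.3, 0.2]
finger_gap: 0.0942
finger_force: 0.0
```

{"fn": "move_arm", "kwargs": {"steps": [{"dx": 0, "dy": 0, "dz": 0, "twist": 0, "fingers": -1}, {"dx": 0, "dy": 0, "dz": 0, "twist": 0, "fingers": -1}, {"dx": 0, "dy": 0, "dz": 0, "twist": 0, "fingers": -1}, {"dx": 0, "dy": 0, "dz": 0, "twist": 0, "fingers": -1}, {"dx": 0, "dy": 0, "dz": 0, "twist": 0, "fingers": -1}, {"dx": 0, "dy": 0, "dz": 0, "twist": 0, "fingers": -1}, {"dx": 0, "dy": 0, "dz": 0, "twist": 0, "fingers": -1}, {"dx": 0, "dy": 0, "dz": 0, "twist": 0, "fingers": -1}]}}

```text
clock: 6.55
position: [0.4704, -0.2948, 0.0075]
tcp_rot: [[-0.311, 0.95, -0.0], [0.95, 0.311, -0.0], [-0.0, -0.0, -1.0]]
force: [-0.5, 0.1, 1.3]
finger_gap: 0.0436
finger_force: 30.0
```

{"fn": "move_arm", "kwargs": {"steps": [{"dx": 0, "dy": 0, "dz": 0.4, "twist": 0, "fingers": -1}, {"dx": 0, "dy": 0, "dz": 0.8, "twist": 0, "fingers": -1}, {"dx": 0, "dy": 0, "dz": 1, "twist": 0, "fingers": -1}, {"dx": 0, "dy": 0, "dz": 1, "twist": 0, "fingers": -1}, {"dx": 0, "dy": 0, "dz": 1, "twist": 0, "fingers": -1}, {"dx": 0, "dy": 0, "dz": 1, "twist": 0, "fingers": -1}, {"dx": 0, "dy": 0, "dz": 1, "twist": 0, "fingers": -1}, {"dx": 0, "dy": 0.4, "dz": 1, "twist": 0, "fingers": -1}]}}

```text
clock: 7.55
position: [0.4703, -0.2868, 0.1533]
tcp_rot: [[-0.31, 0.951, 0.001], [0.951, 0.31, -0.001], [-0.001, 0.0, -1.0]]
force: [-0.1, -0.6, -1.2]
finger_gap: 0.0436
finger_force: 30.0
```

{"fn": "move_arm", "kwargs": {"steps": [{"dx": 0.13, "dy": 0.8, "dz": 0.4, "twist": -0.1, "fingers": -1}, {"dx": 0.13, "dy": 1, "dz": 0, "twist": -0.1, "fingers": -1}, {"dx": 0.13, "dy": 1, "dz": 0, "twist": -0.1, "fingers": -1}, {"dx": 0.13, "dy": 1, "dz": 0, "twist": -0.1, "fingers": -1}, {"dx": 0.13, "dy": 1, "dz": 0, "twist": -0.1, "fingers": -1}, {"dx": 0.13, "dy": 1, "dz": 0, "twist": -0.1, "fingers": -1}, {"dx": 0.13, "dy": 1, "dz": 0, "twist": -0.1, "fingers": -1}, {"dx": 0.13, "dy": 1, "dz": 0, "twist": -0.1, "fingers": -1}]}}

```text
clock: 8.55
position: [0.4909, -0.1288, 0.1594]
tcp_rot: [[-0.25, 0.968, -0.0], [0.968, 0.25, 0.0], [0.0, -0.0, -1.0]]
force: [0.4, -0.3, -1.9]
finger_gap: 0.0434
finger_force: 30.0
```

{"fn": "move_arm", "kwargs": {"steps": [{"dx": 0.13, "dy": 1, "dz": 0, "twist": -0.1, "fingers": -1}, {"dx": 0.13, "dy": 1, "dz": 0, "twist": -0.1, "fingers": -1}, {"dx": 0.13, "dy": 1, "dz": 0, "twist": -0.1, "fingers": -1}, {"dx": 0.13, "dy": 1, "dz": 0, "twist": -0.1, "fingers": -1}, {"dx": 0.13, "dy": 1, "dz": 0, "twist": -0.1, "fingers": -1}, {"dx": 0.13, "dy": 1, "dz": 0, "twist": -0.1, "fingers": -1}, {"dx": 0.13, "dy": 1, "dz": 0, "twist": -0.1, "fingers": -1}, {"dx": 0.13, "dy": 1, "dz": 0, "twist": -0.1, "fingers": -1}]}}

```text
clock: 9.55
position: [0.5113, 0.0311, 0.1595]
tcp_rot: [[-0.187, 0.982, -0.0], [0.982, 0.187, -0.0], [0.0, -0.0, -1.0]]
force: [0.6, 0.2, -0.8]
finger_gap: 0.0438
finger_force: 30.0
```

{"fn": "move_arm", "kwargs": {"steps": [{"dx": 0.15, "dy": 0.95, "dz": 0, "twist": 0, "fingers": -1}, {"dx": 0.15, "dy": 0.95, "dz": 0, "twist": 0, "fingers": -1}, {"dx": 0.15, "dy": 0.95, "dz": 0, "twist": 0, "fingers": -1}, {"dx": 0.15, "dy": 0.95, "dz": 0, "twist": 0, "fingers": -1}, {"dx": 0.15, "dy": 0.95, "dz": 0, "twist": 0, "fingers": -1}, {"dx": 0.15, "dy": 0.95, "dz": 0, "twist": 0, "fingers": -1}, {"dx": 0.14, "dy": 0.65, "dz": 0, "twist": 0.03, "fingers": -1}, {"dx": 0, "dy": 0, "dz": 0, "twist": 0, "fingers": -1}]}}

```text
clock: 10.55
position: [0.5323, 0.1574, 0.1594]
tcp_rot: [[-0.191, 0.982, -0.0], [0.982, 0.191, 0.0], [0.0, -0.0, -1.0]]
force: [-0.1, -0.7, -0.9]
finger_gap: 0.0436
finger_force: 30.0
```

```bash
python3 - <<'E'
from h import *
q=ctrl.get_image('scene'); cv2.imwrite('pics/s1.png',q['image'][:,:,::-1])
for x in ctrl.trace(q,'lamp')[:2]:
    a=maskpts(q,x['mask']); print(x['conf'],len(a),np.percentile(a,[3,50,97],axis=0).round(3).tolist())
print(ctrl.read_state()['position'])
# front panel edge now
a=maskpts(q,ctrl.trace(q,'drawer')[0]['mask']); f=a[(a[:,2]>.07)&(a[:,2]<.082)&(a[:,0]<.56)]
R=np.array([[.982,.1895],[-.1895,.982]]); u=(f[:,:2]-[.699,.1905])@R.T; print('front top unit-x',np.percentile(u[:,0],[2,20,50,80,98]).round(4),np.percentile(u[:,1],[2,98]).round(3))
E
```

```text
0.83 2277 [[0.494, 0.067, 0.158], [0.517, 0.187, 0.18], [0.552, 0.252, 0.188]]
[0.53251407 0.15588457 0.15929766]
front top unit-x [-0.2458 -0.2441 -0.2428 -0.2389 -0.2351] [-0.127  0.13 ]
```

View pics/s1.png

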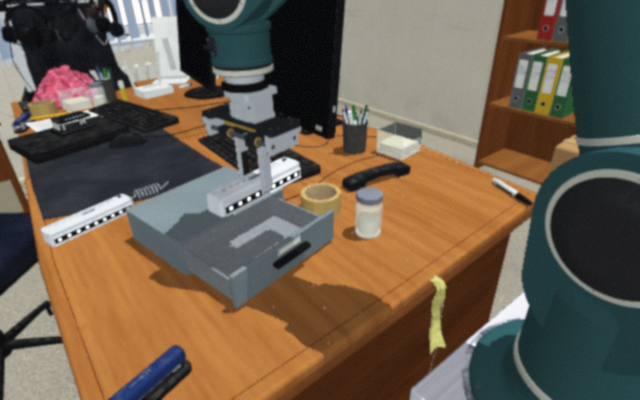

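The lamp is held level above the drawer (pixels about 255,187), with its ends inside the walls. Lowering it.

{"fn": "move_arm", "kwargs": {"steps": [{"dx": 0, "dy": 0, "dz": -0.8, "twist": 0, "fingers": -1}, {"dx": 0, "dy": 0, "dz": -1, "twist": 0, "fingers": -1}, {"dx": 0, "dy": 0, "dz": -1, "twist": 0, "fingers": -1}, {"dx": 0, "dy": 0, "dz": -1, "twist": 0, "fingers": -1}, {"dx": 0, "dy": 0, "dz": -1, "twist": 0, "fingers": -1}, {"dx": 0, "dy": 0, "dz": -0.8, "twist": 0, "fingers": -1}, {"dx": 0, "dy": 0, "dz": -0.5, "twist": 0, "fingers": -1}, {"dx": 0, "dy": 0, "dz": -0.3, "twist": 0, "fingers": -1}]}}

```text
clock: 11.7
position: [0.5328, 0.1563, 0.031]
tcp_rot: [[-0.189, 0.982, -0.0], [0.982, 0.189, -0.0], [0.0, -0.0, -1.0]]
force: [0.3, 0.5, -1.2]
finger_gap: 0.0437
finger_force: 30.0
```

{"fn": "move_arm", "kwargs": {"steps": [{"dx": 0, "dy": 0, "dz": -0.2, "twist": 0, "fingers": -1}, {"dx": 0, "dy": 0, "dz": -0.15, "twist": 0, "fingers": -1}, {"dx": 0, "dy": 0, "dz": 0, "twist": 0, "fingers": -1}]}}

```text
clock: 12.08
position: [0.5328, 0.1562, 0.0245]
tcp_rot: [[-0.189, 0.982, 0.0], [0.982, 0.189, -0.0], [-0.0, 0.0, -1.0]]
force: [0.8, -0.3, -0.3]
finger_gap: 0.0436
finger_force: 30.0
```

{"fn": "move_arm", "kwargs": {"steps": [{"dx": 0, "dy": 0, "dz": -0.08, "twist": 0, "fingers": -1}, {"dx": 0, "dy": 0, "dz": 0, "twist": 0, "fingers": -1}]}}

```text
clock: 12.32
position: [0.5328, 0.1563, 0.0229]
tcp_rot: [[-0.189, 0.982, 0.0], [0.982, 0.189, -0.0], [-0.0, 0.0, -1.0]]
force: [-1.0, 0.1, -1.7]
finger_gap: 0.0438
finger_force: 30.0
```

{"fn": "move_arm", "kwargs": {"steps": [{"dx": 0, "dy": 0, "dz": -0.05, "twist": 0, "fingers": -1}, {"dx": 0, "dy": 0, "dz": 0, "twist": 0, "fingers": -1}]}}

```text
clock: 12.58
position: [0.5328, 0.1563, 0.0218]
tcp_rot: [[-0.189, 0.982, -0.0], [0.982, 0.189, -0.0], [-0.0, -0.0, -1.0]]
force: [-0.1, 1.3, -1.9]
finger_gap: 0.0436
finger_force: 30.0
```

{"fn": "move_arm", "kwargs": {"steps": [{"dx": 0, "dy": 0, "dz": -0.03, "twist": 0, "fingers": -1}, {"dx": 0, "dy": 0, "dz": 0, "twist": 0, "fingers": 0.45}, {"dx": 0, "dy": 0, "dz": 0, "twist": 0, "fingers": 0.45}, {"dx": 0, "dy": 0, "dz": 0, "twist": 0, "fingers": 0.45}, {"dx": 0, "dy": 0, "dz": 0, "twist": 0, "fingers": 0.45}, {"dx": 0, "dy": 0, "dz": 0, "twist": 0, "fingers": 0.45}]}}

```text
clock: 13.32
position: [0.5328, 0.1563, 0.0212]
tcp_rot: [[-0.189, 0.982, -0.0], [0.982, 0.189, -0.0], [-0.0, -0.0, -1.0]]
force: [0.5, -0.4, 0.1]
finger_gap: 0.0683
finger_force: 0.0
```

{"fn": "move_arm", "kwargs": {"steps": [{"dx": 0, "dy": 0, "dz": 0.5, "twist": 0, "fingers": 0.45}, {"dx": 0, "dy": 0, "dz": 1, "twist": 0, "fingers": 0.45}, {"dx": 0, "dy": 0, "dz": 1, "twist": 0, "fingers": 0.45}, {"dx": 0, "dy": 0, "dz": 1, "twist": 0, "fingers": 0.45}, {"dx": 0, "dy": 0, "dz": 1, "twist": 0, "fingers": 0.45}, {"dx": -0.5, "dy": -0.1, "dz": 1, "twist": 0, "fingers": -1}, {"dx": -0.5, "dy": -0.1, "dz": 0, "twist": 0, "fingers": -1}, {"dx": -1, "dy": -0.2, "dz": 0, "twist": 0, "fingers": -1}]}}

```text
clock: 14.32
position: [0.4923, 0.1481, 0.1312]
tcp_rot: [[-0.189, 0.982, -0.0], [0.982, 0.189, 0.0], [0.0, -0.0, -1.0]]
force: [-0.2, 0.7, 0.2]
finger_gap: 0.0415
finger_force: 0.0
```

```bash
python3 - <<'E'
from h import *
R=np.array([[.982,.1895],[-.1895,.982]]); U=lambda xy:(np.asarray(xy)[...,:2]-[.699,.1905])@R.T
for n in('scene','top'):
    q=ctrl.get_image(n)
    if n=='scene': cv2.imwrite('pics/s2.png',q['image'][:,:,::-1])
    for x in ctrl.trace(q,'lamp')[:2]:
        a=maskpts(q,x['mask']); a=a[(a[:,2]>.043)&(a[:,2]<.056)]; print(n,x['conf'],len(a),len(a) and [np.percentile(U(a),[3,50,97],axis=0).round(3).tolist(),np.median(a,0)])
    a=maskpts(q,ctrl.trace(q,'drawer')[0]['mask']); f=a[(a[:,2]>.07)&(a[:,2]<.082)&(a[:,0]<.56)]
    u=U(f); print('front',np.percentile(u[:,0],[2,20,50,80,98]).round(4))
    for x in ctrl.spot_point(q,'drawer_pull')[:1]: print('pull',x['conf'],U(ray_z(q,[x['xy']],.048)).round(3))
p=ctrl.read_state(); print(p['clock'],p['position'],U(p['position']))
E
```

```text
scene 0.76 1344 [[[-0.19, -0.089], [-0.174, 0.011], [-0.151, 0.091]], array([0.52848232, 0.16830331, 0.04865649])]
front [-0.2458 -0.2439 -0.2425 -0.2386 -0.2347]
pull 0.61 [[-0.254 -0.006]]
top 0.75 480 [[[-0.191, -0.097], [-0.171, -0.056], [-0.151, -0.014]], array([0.54094488, 0.10329501, 0.04709876])]
front [-0.2463 -0.2449 -0.2418 -0.2386 -0.2366]
14.725 [0.49309569 0.14841659 0.13107389] [-0.21017284 -0.00230705]
```

View pics/s2.png

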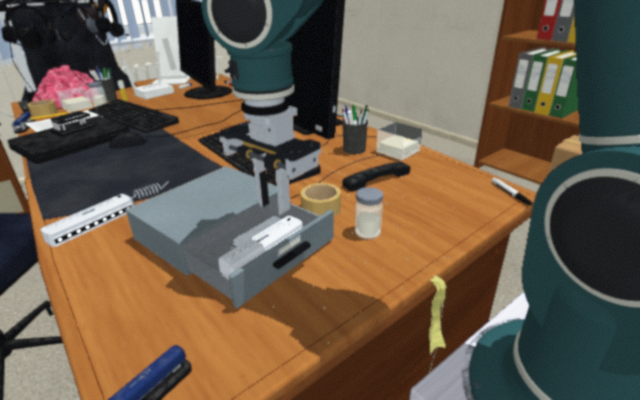

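The lamp lies flat in the drawer (pixels about 262,246), with its top at 48 mm and the fingers clear. Next I move in front of the pull (290,256) with the fingers shut.

{"fn": "move_arm", "kwargs": {"steps": [{"dx": -0.9, "dy": -0.17, "dz": 0, "twist": 0, "fingers": -1}, {"dx": -0.9, "dy": -0.17, "dz": 0, "twist": 0, "fingers": -1}, {"dx": -0.9, "dy": -0.17, "dz": 0, "twist": 0, "fingers": -1}, {"dx": -0.9, "dy": -0.17, "dz": 0, "twist": 0, "fingers": -1}, {"dx": -0.9, "dy": -0.17, "dz": 0, "twist": 0, "fingers": -1}, {"dx": 0, "dy": 0, "dz": 0, "twist": 0, "fingers": -1}]}}

```text
clock: 15.48
position: [0.4025, 0.1311, 0.1313]
tcp_rot: [[-0.189, 0.982, 0.0], [0.982, 0.189, -0.001], [-0.001, -0.0, -1.0]]
force: [0.9, 1.0, 0.1]
finger_gap: 0.0005
finger_force: 0.0
```

{"fn": "move_arm", "kwargs": {"steps": [{"dx": 0, "dy": 0, "dz": -0.8, "twist": 0, "fingers": -1}, {"dx": 0, "dy": 0, "dz": -1, "twist": 0, "fingers": -1}, {"dx": 0, "dy": 0, "dz": -1, "twist": 0, "fingers": -1}, {"dx": 0, "dy": 0, "dz": -1, "twist": 0, "fingers": -1}, {"dx": 0, "dy": 0, "dz": -0.8, "twist": 0, "fingers": -1}, {"dx": 0, "dy": 0, "dz": 0, "twist": 0, "fingers": -1}]}}

```text
clock: 16.23
position: [0.4021, 0.1314, 0.0379]
tcp_rot: [[-0.19, 0.982, -0.003], [0.982, 0.19, 0.0], [0.001, -0.002, -1.0]]
force: [0.5, -0.7, 0.4]
finger_gap: 0.0004
finger_force: 0.0
```

{"fn": "move_arm", "kwargs": {"steps": [{"dx": 0.4, "dy": 0.077, "dz": 0, "twist": 0, "fingers": -1}, {"dx": 0.4, "dy": 0.077, "dz": 0, "twist": 0, "fingers": -1}, {"dx": 0.3, "dy": 0.058, "dz": 0, "twist": 0, "fingers": -1}, {"dx": 0.2, "dy": 0.0386, "dz": 0, "twist": 0, "fingers": -1}, {"dx": 0.2, "dy": 0.0386, "dz": 0, "twist": 0, "fingers": -1}, {"dx": 0.2, "dy": 0.0386, "dz": 0, "twist": 0, "fingers": -1}, {"dx": 0.2, "dy": 0.0386, "dz": 0, "twist": 0, "fingers": -1}, {"dx": 0.3, "dy": 0.058, "dz": 0, "twist": 0, "fingers": -1}]}}

```text
clock: 17.23
position: [0.4469, 0.1398, 0.0392]
tcp_rot: [[-0.189, 0.982, -0.0], [0.982, 0.189, -0.0], [-0.0, -0.0, -1.0]]
force: [-1.4, 0.6, 1.2]
finger_gap: 0.0005
finger_force: 0.7
```

{"fn": "move_arm", "kwargs": {"steps": [{"dx": 0.4, "dy": 0.077, "dz": 0, "twist": 0, "fingers": -1}, {"dx": 0.4, "dy": 0.077, "dz": 0, "twist": 0, "fingers": -1}, {"dx": 0.4, "dy": 0.077, "dz": 0, "twist": 0, "fingers": -1}, {"dx": 0.4, "dy": 0.077, "dz": 0, "twist": 0, "fingers": -1}, {"dx": 0.4, "dy": 0.077, "dz": 0, "twist": 0, "fingers": -1}, {"dx": 0.4, "dy": 0.077, "dz": 0, "twist": 0, "fingers": -1}, {"dx": 0.4, "dy": 0.077, "dz": 0, "twist": 0, "fingers": -1}, {"dx": 0.4, "dy": 0.077, "dz": 0, "twist": 0, "fingers": -1}]}}

```text
clock: 18.23
position: [0.5113, 0.1522, 0.0392]
tcp_rot: [[-0.189, 0.982, -0.0], [0.982, 0.189, -0.0], [0.0, -0.0, -1.0]]
force: [-1.4, 0.5, 0.6]
finger_gap: 0.0008
finger_force: 0.7
```

{"fn": "move_arm", "kwargs": {"steps": [{"dx": 0.4, "dy": 0.077, "dz": 0, "twist": 0, "fingers": -1}, {"dx": 0.4, "dy": 0.077, "dz": 0, "twist": 0, "fingers": -1}, {"dx": 0.4, "dy": 0.077, "dz": 0, "twist": 0, "fingers": -1}, {"dx": 0.3, "dy": 0.058, "dz": 0, "twist": 0, "fingers": -1}, {"dx": 0.2, "dy": 0.0386, "dz": 0, "twist": 0, "fingers": -1}, {"dx": 0.2, "dy": 0.0386, "dz": 0, "twist": 0, "fingers": -1}, {"dx": 0.2, "dy": 0.0386, "dz": 0, "twist": 0, "fingers": -1}, {"dx": 0.2, "dy": 0.0386, "dz": 0, "twist": 0, "fingers": -1}]}}

```text
clock: 19.23
position: [0.557, 0.161, 0.0392]
tcp_rot: [[-0.189, 0.982, -0.0], [0.982, 0.189, -0.0], [-0.0, -0.0, -1.0]]
force: [-1.4, 0.0, 0.7]
finger_gap: 0.0005
finger_force: 0.7
```

```bash
cat > f.py <<'E'
from h import *
R=np.array([[.982,.1895],[-.1895,.982]]); U=lambda xy:(np.asarray(xy)[...,:2]-[.699,.1905])@R.T
q=ctrl.get_image('scene'); cv2.imwrite('pics/s3.png',cv2.resize(q['image'][140:320,100:360,::-1],None,fx=3,fy=3))
a=maskpts(q,np.ones((400,640),bool)); u=U(a); z=a[:,2]
f=u[(z>.055)&(z<.072)&(u[:,0]<-.08)&(u[:,0]>-.27)&((abs(u[:,1])>.06)&(abs(u[:,1])<.12))]
print(len(f),'panel front face',np.percentile(f[:,0],[2,10,50,90]).round(4))
s=ctrl.read_state(); print(s['clock'],U(s['position']),s['force'])
E
python3 f.py
```

```text
211 panel front face [-0.1191 -0.1179 -0.1165 -0.1155]
19.275 [-0.14454365 -0.00214837] [ 0.31614718 -0.09971378  0.281871  ]
```

View pics/s3.png

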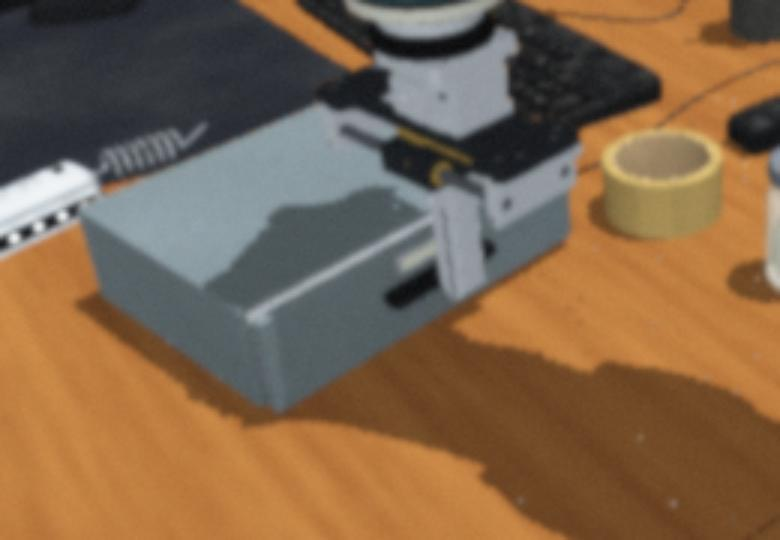

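The drawer is almost shut (about 6 mm left at the front seam, crop 265,330). I'll creep forward until it stops.

{"fn": "move_arm", "kwargs": {"steps": [{"dx": 0.1, "dy": 0.019, "dz": 0, "twist": 0, "fingers": -1}, {"dx": 0.1, "dy": 0.019, "dz": 0, "twist": 0, "fingers": -1}, {"dx": 0, "dy": 0, "dz": 0, "twist": 0, "fingers": -1}]}}

```text
clock: 19.65
position: [0.561, 0.1617, 0.0392]
tcp_rot: [[-0.189, 0.982, 0.0], [0.982, 0.189, 0.0], [-0.0, 0.0, -1.0]]
force: [0.0, -0.1, -0.4]
finger_gap: 0.0005
finger_force: 0.0
```

{"fn": "move_arm", "kwargs": {"steps": [{"dx": 0.05, "dy": 0.0097, "dz": 0, "twist": 0, "fingers": -1}, {"dx": 0.05, "dy": 0.0097, "dz": 0, "twist": 0, "fingers": -1}]}}

```text
clock: 19.9
position: [0.5628, 0.1621, 0.0393]
tcp_rot: [[-0.189, 0.982, -0.0], [0.982, 0.189, -0.0], [-0.0, -0.0, -1.0]]
force: [-0.8, -0.9, 1.2]
finger_gap: 0.0006
finger_force: 0.6
```

{"fn": "move_arm", "kwargs": {"steps": [{"dx": 0.04, "dy": 0.0077, "dz": 0, "twist": 0, "fingers": -1}, {"dx": 0.02, "dy": 0.004, "dz": 0, "twist": 0, "fingers": -1}]}}

```text
clock: 20.15
position: [0.564, 0.1623, 0.0392]
tcp_rot: [[-0.189, 0.982, -0.0], [0.982, 0.189, -0.0], [-0.0, -0.0, -1.0]]
force: [-0.1, -0.5, 1.1]
finger_gap: 0.0006
finger_force: 0.6
```

```bash
python3 f.py
```

```text
220 panel front face [-0.1113 -0.1108 -0.1095 -0.1081]
20.2 [-0.1379184  -0.00206936] [-0.22229079 -0.28094762  0.13058085]
```

{"fn": "move_arm", "kwargs": {"steps": [{"dx": 0.03, "dy": 0.006, "dz": 0, "twist": 0, "fingers": -1}, {"dx": 0, "dy": 0, "dz": 0, "twist": 0, "fingers": -1}]}}

```text
clock: 20.45
position: [0.5646, 0.1625, 0.0392]
tcp_rot: [[-0.189, 0.982, -0.0], [0.982, 0.189, -0.0], [-0.0, -0.0, -1.0]]
force: [-1.3, 0.2, 0.3]
finger_gap: 0.0005
finger_force: 0.3
```

{"fn": "move_arm", "kwargs": {"steps": [{"dx": 0.03, "dy": 0.006, "dz": 0, "twist": 0, "fingers": -1}, {"dx": 0.0, "dy": 0, "dz": 0, "twist": 0, "fingers": -1}]}}

```text
clock: 20.7
position: [0.5652, 0.1626, 0.0392]
tcp_rot: [[-0.189, 0.982, -0.0], [0.982, 0.189, -0.0], [-0.0, -0.0, -1.0]]
force: [-0.4, -0.5, 0.2]
finger_gap: 0.0004
finger_force: 0.3
```

{"fn": "move_arm", "kwargs": {"steps": [{"dx": 0.04, "dy": 0.0077, "dz": 0, "twist": 0, "fingers": -1}, {"dx": 0, "dy": 0, "dz": 0, "twist": 0, "fingers": -1}]}}

```text
clock: 20.95
position: [0.5661, 0.1628, 0.0392]
tcp_rot: [[-0.189, 0.982, 0.0], [0.982, 0.189, 0.0], [-0.0, 0.0, -1.0]]
force: [0.0, -0.3, 0.1]
finger_gap: 0.0004
finger_force: 0.2
```

```bash
python3 f.py
```

```text
217 panel front face [-0.1091 -0.1084 -0.1071 -0.106 ]
21.0 [-0.13580992 -0.00204401] [-0.49641001  0.40288792  0.04529801]
```

{"fn": "move_arm", "kwargs": {"steps": [{"dx": 0.04, "dy": 0.0077, "dz": 0, "twist": 0, "fingers": -1}, {"dx": 0, "dy": 0, "dz": 0, "twist": 0, "fingers": -1}]}}

```text
clock: 21.25
position: [0.5665, 0.1628, 0.0392]
tcp_rot: [[-0.189, 0.982, -0.001], [0.982, 0.189, -0.0], [-0.0, -0.001, -1.0]]
force: [-4.0, -0.7, 2.9]
finger_gap: 0.0004
finger_force: 2.2
```

{"fn": "move_arm", "kwargs": {"steps": [{"dx": 0.04, "dy": 0.0077, "dz": 0, "twist": 0, "fingers": -1}, {"dx": 0, "dy": 0, "dz": 0, "twist": 0, "fingers": -1}]}}

```text
clock: 21.5
position: [0.5665, 0.1629, 0.0391]
tcp_rot: [[-0.189, 0.982, -0.002], [0.982, 0.189, -0.001], [-0.0, -0.002, -1.0]]
force: [-9.2, -2.1, 8.6]
finger_gap: 0.0004
finger_force: 5.2
```

The force rises and the tool has stopped, so the drawer is on its stop. I hold briefly, back off straight, and lift away.

{"fn": "move_arm", "kwargs": {"steps": [{"dx": 0, "dy": 0, "dz": 0, "twist": 0, "fingers": -1}, {"dx": 0, "dy": 0, "dz": 0, "twist": 0, "fingers": -1}, {"dx": -0.1, "dy": -0.019, "dz": 0, "twist": 0, "fingers": -1}, {"dx": -0.6, "dy": -0.116, "dz": 0, "twist": 0, "fingers": -1}, {"dx": -1, "dy": -0.19, "dz": 0, "twist": 0, "fingers": -1}, {"dx": -1, "dy": -0.19, "dz": 0, "twist": 0, "fingers": -1}, {"dx": -1, "dy": -0.19, "dz": 0.5, "twist": 0, "fingers": -1}, {"dx": -1, "dy": -0.19, "dz": 1, "twist": 0, "fingers": -1}]}}

```text
clock: 22.5
position: [0.472, 0.1448, 0.0691]
tcp_rot: [[-0.189, 0.982, -0.001], [0.982, 0.189, -0.0], [-0.0, -0.001, -1.0]]
force: [0.7, -0.5, 0.6]
finger_gap: 0.0003
finger_force: 0.0
```

{"fn": "move_arm", "kwargs": {"steps": [{"dx": 0, "dy": 0, "dz": 1, "twist": 0, "fingers": -1}, {"dx": 0, "dy": 0, "dz": 1, "twist": 0, "fingers": -1}, {"dx": 0, "dy": 0, "dz": 1, "twist": 0, "fingers": -1}, {"dx": 0, "dy": 0, "dz": 0, "twist": 0, "fingers": -1}, {"dx": 0, "dy": 0, "dz": 0, "twist": 0, "fingers": -1}, {"dx": 0, "dy": 0, "dz": 0, "twist": 0, "fingers": -1}]}}

```text
clock: 23.25
position: [0.4731, 0.145, 0.1285]
tcp_rot: [[-0.189, 0.982, -0.001], [0.982, 0.189, -0.0], [-0.0, -0.001, -1.0]]
force: [-0.0, -0.3, -0.5]
finger_gap: 0.0005
finger_force: 0.0
```

```bash
python3 f.py
```

```text
295 panel front face [-0.1089 -0.1083 -0.1068 -0.1055]
23.3 [-0.23042657 -0.00180466] [ 0.39837404 -0.99869789 -0.06334391]
```

View pics/s3.png

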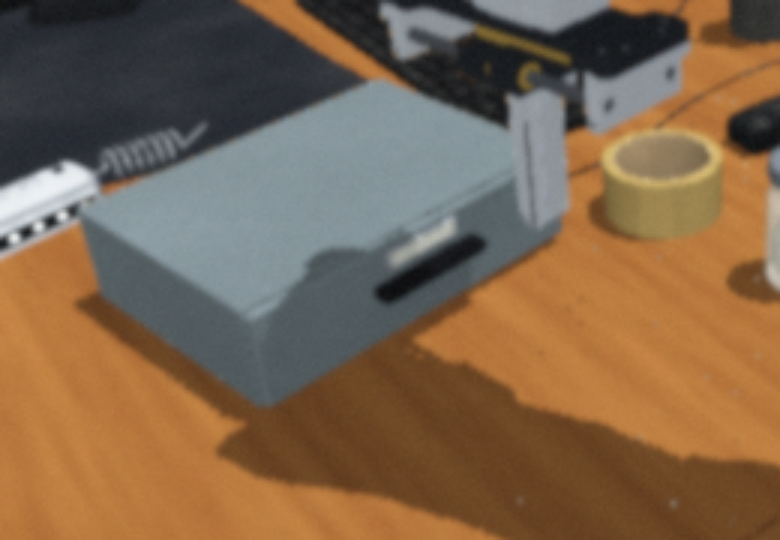

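The crop shows the drawer shut flush (pull at 430,270), the seam closed and the gripper clear of everything. The tape roll and jar are where they were.

```bash
python3 -c "
from station import ctrl
print(ctrl.hand_in())"
```

```text
the job is handed in; nothing more can be done
None
```

The lamp was set down flat in the drawer, and the drawer was pushed gently to its stop. The job is handed in; no verdict was returned, but the last picture shows the drawer flush, the gripper clear, and nothing else touched.

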